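# Pin the drip-dry arm out over the sink

### The job

Get the drip-dry arm ready for hand washing: swing it out toward the sink as far as its stop, then squeeze the release button of the ball-lock pin and take the pin out of its keeper hole on the bracket. With the button still squeezed, slide the pin down through the bracket's other hole and the arm until its flange sits flat on the bracket, feeling it in without forcing it, and let go so the button springs out and the balls lock. Leave the things lying nearby where they are.

Things in the scene. Friction and masses are not known exactly. Their poses are not given: they have to be found in the camera images.
- bracket: Grey steel bracket fixed to the worktop; origin: centre of its pillar at the worktop, z up. Base plate 100 mm along x, y -68 to +92 mm. The pillar (38 x 44 mm) carries at y = +55 mm the keeper, a bored block 34 x 34 mm, 30 mm thick, and on top a clevis head: two level tines 8 mm thick, 14 mm apart, the upper one's top 91 to 103 mm up, 52 mm along x, y -75 to +28 mm, nominally with the work hole at x = 0, y = -55 mm.
- keeper_hole (a point): Centre of the keeper hole's mouth, 14.5 mm diameter, on the keeper block's top face, 100 mm above the worktop; z up. The pin is parked here at the start, locked by its balls.
- head_nominal (a point): Nominal centre of the work hole's mouth (bracket x = 0, y = -55, height 100 mm); z up. The head is held by set screws: it really sits up to 3.5 mm off along x and along y, 9 mm lower to 3 mm higher, turned up to 0.02 rad, and no reading shows it. The real hole (13.5 mm, in a flat face) is thus up to 6 mm to the side: find it, and its height, by feel. The head does not yield.
- pivot_nominal (a point): Nominal top of the arm's vertical pivot (low bolt head, 4 mm above the tine), 104 mm above the bracket's origin; off like the head. The arm is a flat steel tongue 30 mm wide, 10 mm thick, midway between the tines, with a 13.5 mm hole 55 mm from the pivot, then a 12 mm tube to 0.41 m. 140 mm from the pivot a round black knob stands on it, 20 mm diameter, widest from 2 to 28 mm above the upper tine's top.
- swing_arm (a joint): Arm angle (rad) to the head. 0: arm along -y, its hole under the work hole; positive: folded toward the robot (clockwise from above). Stop at -0.015, just past alignment (holes 0.8 mm off). Stiff: stays where left, 0.2 N m to move. The worn pivot adds up to 1 mm play either way along the arm (2 N to move), not shown here. The pin's tapered nose can push the arm into line.
- pin: Ball-lock pin, 0.16 kg, upright. Origin: centre of its flange's underside, which rests on the upper tine when home; z up along the pin, y toward its button. Shank 12 mm diameter down to 48 mm below the origin, the last 6 mm tapering to 7 mm. Flange 24 mm diameter, 4 mm thick, neck 16 mm, then a black T-handle 16 to 44 mm above the origin, 46 mm along x, 22 mm along y.
- pin_grip (a point): Middle of the pin's T-handle, 30 mm above the pin's origin, level with the button. The steel button (14 mm diameter) stands out of the handle's +y side. Gripping along y squeezes it: 28 mm across handle and button when out, 23 mm when in (the handle's middle is then 0.5 mm off the grip's middle, away from the button).
- pin_balls (a point): Point on the pin's axis level with its two balls, 36 mm below the pin's origin. Button out: the balls reach 18 mm across and cannot pass a 13.5 mm hole. Button in: they sink below the shank's surface. With the flange on the upper tine the balls' tops are 2.6 mm under the lower tine, so they come out only when the pin is within about 2.5 mm of home.
- pin_button (a joint): Travel of the pin's button (m): 0 out (balls out, locked), 0.005 fully squeezed in (balls sunk). Spring: 3 N to start, 5.5 N fully in. The balls clear the holes above 0.0032; the button cannot come out while the balls are inside a hole.
- soap_bar: Yellow soap bar, 55 x 78 x 20 mm, loose bystander; origin under its centre.
- scrub_brush: Grey scrub brush, 30 x 85 x 55 mm, loose bystander; origin under its centre.
- peg_b: Clothes peg, 15 x 72 x 12 mm, loose bystander; origin under its centre.
Things that resemble listed ones, but are neither listed nor needed, are in the scene too. Leave any pink look-alike of the pin alone.

How it is judged (in metres and radians):
On the way, in this order (a step that is already met when the one before it is completed fails the run):
1. the arm is swung out to its stop (value of joint swing_arm below 0.06 rad), for 0.2 s.
2. the pin is drawn clear of the bracket with its button squeezed (z of pin in the frame of bracket above 0.149 m and value of joint pin_button above 0.003 m), for 0.1 s.
3. the pin is in the work hole, through both tines and the arm, with its button still squeezed (x of pin in the frame of bracket between -0.008 and 0.008 m and y of pin in the frame of bracket between -0.063 and -0.047 m and z of pin in the frame of bracket between 0.0885 and 0.1045 m and angle between the z axis of pin and the z axis of bracket, either way round below 0.08 rad and value of joint swing_arm between -0.05 and 0.05 rad and value of joint pin_button above 0.003 m), for 0.1 s.
At the end, for the whole second after the job is handed in: Pin in the work hole through both tines and the arm: within 8 mm in x and y of its nominal place, shoulder 88.5 to 104.5 mm up (the head may sit off), upright within 0.08 rad; arm within 0.05 rad of its working angle; button out to within 1.2 mm (balls locked under the lower tine); pin at rest (x of pin in the frame of bracket between -0.008 and 0.008 m and y of pin in the frame of bracket between -0.063 and -0.047 m and z of pin in the frame of bracket between 0.0885 and 0.1045 m and angle between the z axis of pin and the z axis of bracket, either way round below 0.08 rad and value of joint swing_arm between -0.05 and 0.05 rad and value of joint pin_button below 0.0012 m and linear speed of pin below 0.02 m/s); the robot touches nothing.
It fails at once if the pin is forced: near the work hole it presses on bracket, head or arm with more than 30 N (contact force between pin and bracket above 30 N and horizontal distance between pin and head_nominal below 0.02 m).
It fails at once if a bystander (soap bar, scrub brush or clothes peg) is moved by more than 30 mm (distance of any of soap_bar, scrub_brush, peg_b from where it was at the start of the episode above 0.03 m).
It also fails if it takes over 72 s, if anything falls off the work surface, if the arm or the gripper's body presses on something with over 40 N, if the wrist force passes 120 N, or if a joint passes its speed limit or range.

### The arm

A 6-joint arm with a two-finger parallel gripper is mounted at the origin on a cart in front of the work surface, level with it; the furniture and walls round the work are solid. World frame = base frame: x ahead of the robot, y to its left, z up, the work surface at z = 0. Lengths are in m, angles in degrees, forces in N, time in s.
With the tool pointing down it reaches from about 0.3 to 0.75 m from the base axis. Payload 8.5 kg.
Tool frame: the origin (TCP) lies on the centre line of the jaws, within the pads' length; the fingertips stand 19 mm ahead of it and the grasp point (between the pads) is the TCP (env.tcp_to_tips is the z of the fingertips in the tool frame, in m); z points along the fingers, y is the line along which they close (so a half turn about z gives the same grasp; the last joint's range is limited). The gripper opens to 85 mm and grips with 20 to 120 N. Pads are 22 mm wide; open, the fingers measure 114 mm over their backs; the gripper's body (76 mm by 85 mm) begins 54 mm behind the grasp point. The pads swing forward as they close: fully open they stand 13 mm farther back than shut.
Start: joints at [-82.752, 21.807, 74.336, -0, 83.858, -12.336], TCP at [0.184, -0.518, 0.25] pointing down, gripper open.
Joint ranges: [-178.18, 178.18], [-50.72, 133.34], [12.68, 142.11], [-81.47, 261.47], [9.98, 163.14], [-165.26, 165.26]. Speed limits (degrees/s): [136.94, 136.94, 180, 180, 180, 180].

### API

Orientations are given as a 3x3 rotation matrix whose columns are the frame's x, y, z axes.
In Python, from rig import env gives the robot as it stands.
- The arm moves only by the tool servo_tool, never from a script. Its argument "steps" is a list of rows, each an object of numbers: "tx", "ty", "tz": the shift along the world's x, y, z in cm; "yaw": the turn about the world's z in degrees; "claw": the finger opening in cm, from 0 to 8.54. In form: [{"tx": .., "ty": .., "tz": .., "yaw": .., "claw": ..}, ...]. A call has 1 to 20 rows; each row shifts and turns the commanded pose from where the row before left it; what a row does not reach is not made up. A row lasts 1/10 s, in which the tool goes at most 50 mm and 8.59 degrees, less where a joint would pass 70% of its speed; a pose out of reach is approached as far as the arm can. A call with a gripper value outside its range is refused whole. The fingers move at their own pace and stop on an object; "newtons" is the grip in N (left out, the last holds). Time passes only in rows, so rows that do not move let the fingers close. It gives the time, the measured TCP pose, the force, the opening and the grip force at its end, in the units of the state.
- env.observe(): the state, without advancing time (a new reading comes with each control period).
- env.get_image(name): name is "side" or "top" or "wrist"; returns (picture, depth): 480x640x3 uint8, red, green, blue; 480x640 float32, m along the optical axis (not along the pixel's ray), 0 where there is no reading.
- env.camera_model(name): a dict with "fovy" (degrees; the focal length in pixels is half the picture's height over the tangent of half this angle, whatever the lens; pixels are square), "cx", "cy" (the principal point, pixels), "T" (4x4, takes a point from camera to world coordinates). Camera axes: x right, y down, z forward; pixel columns grow to the right and rows downward; lengths in m; the calibration is good to about 2 mm. A picture is of the moment at which its call begins: read the wrist's pose just before it. camera_model takes no time and is no camera call; for the wrist camera it gives the pose at the moment of the call.
- env.close_job(): hands the job in; it is judged then, once.
The state is a dict: "time_s": time; "q": joint angles; "qvel": joint speeds; "joint_efforts": joint torques, N m; "position": TCP position; "tool_rot": TCP orientation; "ft_force": force on the tool from outside, world axes, zero at the start; "wrist_torque": the same for the moment, N m; "grip_width": finger opening in m; "gripper_force": force on a finger pad.
Only numpy, scipy, OpenCV 4.12 (cv2) and the standard library are available. Lean on these libraries where they do the work, as an engineer would, in place of code of your own. Each camera call takes 0.05 s, during which the arm holds its last target. There are 200 camera calls.

## Working session

There is one attempt and no reset: what is moved stays moved. The work goes in short steps, Python scripts to look and compute and a tool call to move; the robot and the scene stay as the last step left them, time stands still between calls to the robot, and variables do not carry over. Pictures are saved under pics/ and viewed, at most 10 in all, crops included, and the job is handed in when it is done.

Besides the shell and the picture viewer there is one more tool, called after "Emit:" in YAML: its name, and indented under it one key for each argument. servo_tool: Moves the arm, as the interface text tells. Its arguments: {"type":"object","properties":{"steps":{"type":"array"},"newtons":{"type":"number"}},"required":["steps"]}

```bash
ls; mkdir -p pics
cat > h.py <<'E'
import numpy as np, cv2
from rig import env
def cam(n):
    m=env.camera_model(n); f=240/np.tan(np.radians(m["fovy"])/2); return m,f
def cloud(n,d,m=None):
    mm,f=cam(n) if m is None else m
    v,u=np.mgrid[0:480,0:640]
    P=np.stack([(u-mm["cx"])/f*d,(v-mm["cy"])/f*d,d],-1)
    return P@mm["T"][:3,:3].T+mm["T"][:3,3]
def plane(n,u,v,z,m=None):
    mm,f=cam(n) if m is None else m
    r=mm["T"][:3,:3]@np.array([(u-mm["cx"])/f,(v-mm["cy"])/f,1]); o=mm["T"][:3,3]
    return o+r*(z-o[2])/r[2]
E
python3 - <<'E'
from h import *
for n in("top","side"):
    im,d=env.get_image(n); cv2.imwrite(f"pics/{n}0.png",im[:,:,::-1]); np.save(f"{n}0.npy",d)
    m=env.camera_model(n); print(n,m["fovy"],m["cx"],m["cy"],m["T"].round(3).tolist())
o=env.observe(); print(o["time_s"],o["position"],o["tool_rot"],o["grip_width"],o["ft_force"])
E
```

```text
pics
top 49.42128964965962 322.6737074862233 231.68035073045763 [[0.023, -0.998, 0.063, 0.428], [-1.0, -0.022, 0.012, -0.083], [-0.01, -0.064, -0.998, 0.974], [0.0, 0.0, 0.0, 1.0]]
side 49.566180710031425 325.74065682588144 235.8885554106955 [[0.983, -0.1, 0.157, 0.342], [-0.186, -0.565, 0.804, -0.775], [0.009, -0.819, -0.574, 0.614], [0.0, 0.0, 0.0, 1.0]]
0.1 [ 0.18433806 -0.51795308  0.24979777] [[ 9.42143689e-01  3.35209261e-01 -1.41300495e-04]
 [ 3.35209183e-01 -9.42142964e-01  1.19966397e-03]
 [ 2.69013206e-04 -1.17762106e-03 -9.99999270e-01]] 0.08556508607654455 [ 0.59800286  1.09448193 -0.2443999 ]
```

View pics/top0.png

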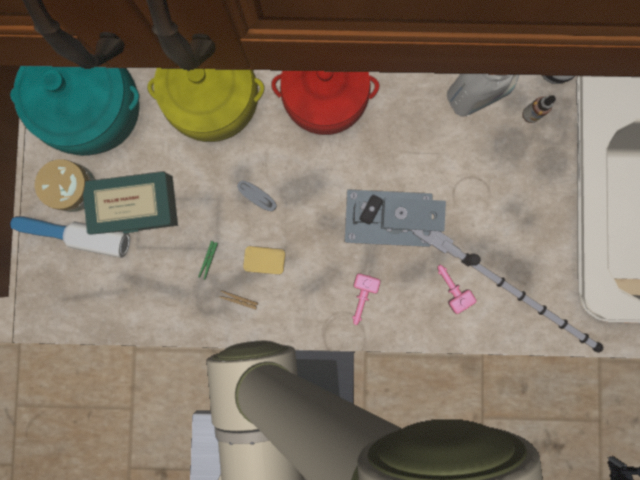

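View pics/side0.png

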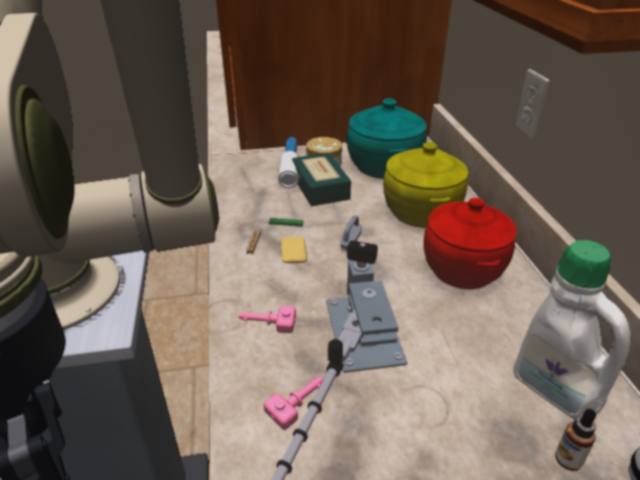

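Candidates for the pin: the black T-handle on the keeper at top (372,208) / side (362,250), versus pink look-alikes at top (367,285) and (460,300). The black knob at (472,259) is the arm's knob. I choose the black T-handle and check it in a crop.

Run:
```python
from h import *
a=cv2.imread("pics/top0.png"); d=np.load("top0.npy"); P=cloud("top",d)
b=cv2.imread("pics/side0.png"); ds=np.load("side0.npy"); Q=cloud("side",ds)
A=cv2.resize(a[180:280,335:485],(800,533),interpolation=3)
cv2.imwrite("pics/cropA.png",A)
def rect(mask,P,n):
    p=P[mask]; r=cv2.minAreaRect(p[:,:2].astype(np.float32)); print(n,len(p),np.round(r[0],4),np.round(r[1],4),round(r[2],2),"z",np.percentile(p[:,2],[5,50,95]).round(4))
roi=np.zeros(d.shape,bool); roi[180:255,335:455]=1
z=P[...,2]
print("table z",np.median(z[255:275,300:340]))
rect(roi&(z>0.004)&(z<0.025)&(d>0),P,"plate")
dark=a.max(2)<70
for lo,hi in((.085,.112),(.112,.135),(.135,.16)):
    rect(roi&(z>lo)&(z<hi)&(d>0),P,f"z{lo}")
rect(roi&dark&(z>.12),P,"dark")
k=np.zeros(d.shape,bool);k[245:275,460:485]=1
rect(k&dark&(z>.03),P,"knob")
for n,m in(("pinrow",z[208,355:390]),("headrow",z[212,380:450])): print(n,m.round(3)[::2])
# side: handle, knob
hs=(b.max(2)<70); r=np.zeros(d.shape,bool); r[235:270,340:385]=1
rect(r&hs&(ds>0),Q,"side handle")
r[:]=0; r[335:372,322:348]=1; rect(r&hs&(ds>0),Q,"side knob")
r[:]=0; r[275:345,340:400]=1; rect(r&(Q[...,2]>.085)&(Q[...,2]<.108),Q,"side head")
```

```text
table z 0.0002845483596775056
plate 2203 [ 0.5203 -0.2051] [0.1386 0.2215] 1.22 z [0.0051 0.0083 0.0121]
z0.085 2068 [ 0.5178 -0.2181] [0.1856 0.0802] 73.2 z [0.0886 0.0917 0.1   ]
z0.112 16 [ 0.5151 -0.1382] [0.0359 0.0126] 1.23 z [0.1243 0.1315 0.1342]
z0.135 412 [ 0.521  -0.1475] [0.028  0.0456] 63.55 z [0.1377 0.1436 0.1463]
dark 300 [ 0.5185 -0.1503] [0.0202 0.0436] 63.11 z [0.1396 0.1439 0.1463]
knob 140 [ 0.443  -0.3195] [0.017  0.0163] 43.04 z [0.0839 0.1213 0.1252]
pinrow [0.099 0.101 0.1   0.136 0.138 0.146 0.145 0.146 0.146 0.145 0.145 0.146
 0.138 0.008 0.069 0.091 0.091 0.094]
headrow [0.036 0.058 0.094 0.091 0.091 0.092 0.091 0.087 0.098 0.094 0.096 0.097
 0.094 0.093 0.088 0.091 0.096 0.09  0.093 0.093 0.091 0.092 0.09  0.09
 0.092 0.07  0.071 0.068 0.09  0.09  0.092 0.089 0.092 0.002 0.003]
side handle 528 [ 0.5168 -0.0752] [0.0435 0.1933] 0.97 z [0.1199 0.1378 0.1466]
side knob 376 [ 0.4465 -0.3246] [0.0252 0.0156] 20.43 z [0.0822 0.1089 0.1249]
side head 2061 [ 0.517  -0.2331] [0.1482 0.0745] 72.77 z [0.0868 0.0928 0.0958]
```

View pics/cropA.png

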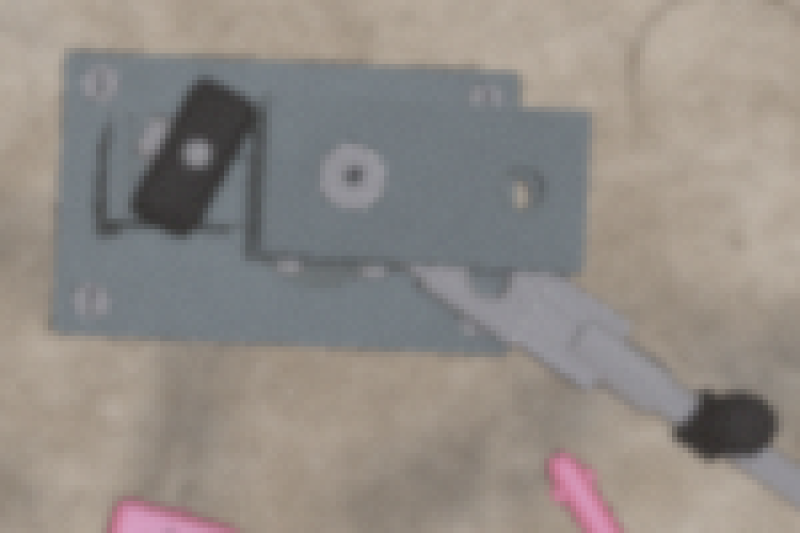

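The crop shows the black T-handle of the pin at crop (195,155) with its steel button on the left side (152,135), pivot bolt (353,175), work hole (525,187), and arm knob (725,425). This is the pin: black, in the keeper, not pink.

Run:
```python
from h import *
c=lambda u,v,z:plane("top",335+(u+.5)/5.333-.5,180+(v+.5)/5.333-.5,z)
a=[c(66,50,.008),c(520,72,.008),c(505,353,.008),c(52,330,.008)]
for p in a: print("corner",p.round(4))
for i,j in((0,1),(3,2),(0,3),(1,2)): v=a[j]-a[i]; print(np.linalg.norm(v).round(4),np.degrees(np.arctan2(v[1],v[0])).round(2))
C=sum(a)/4; print("plate centre",C)
print("pivot",c(353,175,.0955),"hole",c(525,187,.0915))
h=[c(*q,.146) for q in((205,80),(258,105),(187,236),(134,207))]
hc=sum(h)/4; print("handle",hc, "axis dot",c(197,152,.146)); v=h[3]-h[0]; print("long",np.degrees(np.arctan2(v[1],v[0])),np.linalg.norm(v)); v=h[1]-h[0];print(np.linalg.norm(v),np.degrees(np.arctan2(v[1],v[0])))
print("button",c(152,135,.13))
print("headfar",c(592,112,.0915),c(583,272,.0915),c(250,258,.0915))
# side knob: top ellipse
b=cv2.imread("pics/side0.png"); m=(b.max(2)<60).astype(np.uint8); m[:335]=0;m[372:]=0;m[:,:322]=0;m[:,348:]=0
print("side knob px",cv2.boundingRect(m)); 
for z in(.12,.095): print(plane("side",336,{.12:344,.095:362}[z],z))
for z in (.12,.1): print("topknob",c(725,425,z))
```

```text
corner [ 0.5702 -0.1155  0.008 ]
corner [ 0.5659 -0.274   0.008 ]
corner [ 0.4677 -0.2697  0.008 ]
corner [ 0.4721 -0.1126  0.008 ]
0.1585 -91.57
0.1572 -91.62
0.0981 178.3
0.0983 177.52
plate centre [ 0.51898731 -0.19293322  0.008     ]
pivot [ 0.5194184  -0.20421223  0.0955    ] hole [ 0.51719862 -0.25941309  0.0915    ]
handle [ 0.51856973 -0.15034415  0.146     ] axis dot [ 0.52004981 -0.15060658  0.146     ]
long 152.00163023352508 0.04374764936775031
0.017508079775962887 -114.23470070293119
button [ 0.52673682 -0.13811767  0.13      ]
headfar [ 0.54164852 -0.28047185  0.0915    ] [ 0.49052015 -0.27802969  0.0915    ] [ 0.49262879 -0.17244358  0.0915    ]
side knob px (328, 340, 15, 32)
[ 0.44473039 -0.322136    0.12      ]
[ 0.44365785 -0.32980654  0.095     ]
topknob [ 0.44257211 -0.31543463  0.12      ]
topknob [ 0.4429131  -0.32087399  0.1       ]
```

Emit:
servo_tool:
  steps:
    - {"tx": 2.8, "ty": 2.35, "yaw": -2.5, "claw": 0}
    - {"tx": 2.8, "ty": 2.35, "yaw": -2.5, "claw": 0}
    - {"tx": 2.8, "ty": 2.35, "yaw": -2.5, "claw": 0}
    - {"tx": 2.8, "ty": 2.35, "yaw": -2.5, "claw": 0}
    - {"tx": 2.8, "ty": 2.35, "yaw": -2.5, "claw": 0}
    - {"tx": 2.8, "ty": 2.35, "yaw": -2.5, "claw": 0}
    - {"tx": 2.8, "ty": 2.35, "yaw": -2.5, "claw": 0}
    - {"tx": 2.5, "ty": 2.35, "yaw": -2.5, "claw": 0}
    - {"tz": -3.0, "claw": 0}
    - {"tz": -4.0, "claw": 0}
    - {"tz": -4.0, "claw": 0}
    - {"tz": -2.4, "claw": 0}
    - {"claw": 0}
  newtons: 30

```text
invalid input at $.steps[0]: expected keys tx, ty, tz, yaw, claw
```

Emit:
servo_tool:
  steps:
    - {"tx": 2.8, "ty": 2.35, "tz": 0, "yaw": -2.5, "claw": 0}
    - {"tx": 2.8, "ty": 2.35, "tz": 0, "yaw": -2.5, "claw": 0}
    - {"tx": 2.8, "ty": 2.35, "tz": 0, "yaw": -2.5, "claw": 0}
    - {"tx": 2.8, "ty": 2.35, "tz": 0, "yaw": -2.5, "claw": 0}
    - {"tx": 2.8, "ty": 2.35, "tz": 0, "yaw": -2.5, "claw": 0}
    - {"tx": 2.8, "ty": 2.35, "tz": 0, "yaw": -2.5, "claw": 0}
    - {"tx": 2.8, "ty": 2.35, "tz": 0, "yaw": -2.5, "claw": 0}
    - {"tx": 2.5, "ty": 2.35, "tz": 0, "yaw": -2.5, "claw": 0}
    - {"tx": 0, "ty": 0, "tz": -3.0, "yaw": 0, "claw": 0}
    - {"tx": 0, "ty": 0, "tz": -4.0, "yaw": 0, "claw": 0}
    - {"tx": 0, "ty": 0, "tz": -4.0, "yaw": 0, "claw": 0}
    - {"tx": 0, "ty": 0, "tz": -2.4, "yaw": 0, "claw": 0}
    - {"tx": 0, "ty": 0, "tz": 0, "yaw": 0, "claw": 0}
  newtons: 30

```text
time_s: 1.4
position: [0.4043, -0.3289, 0.1134]
tool_rot: [[1.0, -0.007, -0.004], [-0.007, -1.0, 0.006], [-0.004, -0.006, -1.0]]
ft_force: [-0.6, -0.7, 0.4]
grip_width: 0.0001
gripper_force: 0.0
```

Emit:
servo_tool:
  steps:
    - {"tx": 1.0, "ty": -0.1, "tz": 0.2, "yaw": 0, "claw": 0}
    - {"tx": 1.0, "ty": -0.2, "tz": 0, "yaw": 0, "claw": 0}
    - {"tx": 1.0, "ty": -0.2, "tz": 0, "yaw": 0, "claw": 0}
    - {"tx": 1.0, "ty": -0.2, "tz": 0, "yaw": 0, "claw": 0}
    - {"tx": 1.0, "ty": -0.2, "tz": 0, "yaw": 0, "claw": 0}
    - {"tx": 1.0, "ty": -0.2, "tz": 0, "yaw": 0, "claw": 0}
    - {"tx": 1.0, "ty": -0.2, "tz": 0, "yaw": 0, "claw": 0}
    - {"tx": 1.0, "ty": -0.2, "tz": 0, "yaw": 0, "claw": 0}
    - {"tx": 0.6, "ty": 0, "tz": 0, "yaw": 0, "claw": 0}
    - {"tx": 0.2, "ty": 0, "tz": 0, "yaw": 0, "claw": 0}
    - {"tx": 0, "ty": 0, "tz": 0, "yaw": 0, "claw": 0}

```text
time_s: 2.5
position: [0.4936, -0.3449, 0.1182]
tool_rot: [[1.0, -0.007, 0.0], [-0.007, -1.0, 0.0], [0.0, -0.0, -1.0]]
ft_force: [-0.8, 0.4, -1.0]
grip_width: -0.0001
gripper_force: 0.0
```

Emit:
servo_tool:
  steps:
    - {"tx": 0.2, "ty": 0, "tz": 0, "yaw": 0, "claw": 0}
    - {"tx": 0.2, "ty": 0, "tz": 0, "yaw": 0, "claw": 0}
    - {"tx": 0.2, "ty": 0, "tz": 0, "yaw": 0, "claw": 0}
    - {"tx": 0, "ty": 0, "tz": 0, "yaw": 0, "claw": 0}

```text
time_s: 2.9
position: [0.4976, -0.3452, 0.1181]
tool_rot: [[1.0, -0.008, -0.005], [-0.008, -1.0, 0.001], [-0.005, -0.001, -1.0]]
ft_force: [-11.0, -1.5, 2.4]
grip_width: -0.0004
gripper_force: 5.3
```

Emit:
servo_tool:
  steps:
    - {"tx": -1.0, "ty": 0, "tz": 0, "yaw": 0, "claw": 0}
    - {"tx": 0, "ty": 0, "tz": 4, "yaw": 0, "claw": 0}
    - {"tx": 0, "ty": 0, "tz": 4.5, "yaw": 0, "claw": 0}
    - {"tx": 0, "ty": 0, "tz": 4.5, "yaw": -5.6, "claw": 6}
    - {"tx": 0.5, "ty": 3.5, "tz": 0, "yaw": -5.5, "claw": 6}
    - {"tx": 0.5, "ty": 3.5, "tz": 0, "yaw": -5.5, "claw": 6}
    - {"tx": 0.5, "ty": 3.5, "tz": 0, "yaw": -5.5, "claw": 6}
    - {"tx": 0.5, "ty": 3.5, "tz": 0, "yaw": -5.5, "claw": 6}
    - {"tx": 0.6, "ty": 3.5, "tz": 0, "yaw": 0, "claw": 6}
    - {"tx": 0.5, "ty": 2.0, "tz": 0, "yaw": 0, "claw": 6}
    - {"tx": 0, "ty": 0, "tz": 0, "yaw": 0, "claw": 6}
    - {"tx": 0, "ty": 0, "tz": 0, "yaw": 0, "claw": 6}

```text
time_s: 4.1
position: [0.5203, -0.1502, 0.2485]
tool_rot: [[0.883, -0.469, 0.001], [-0.469, -0.883, -0.0], [0.001, -0.0, -1.0]]
ft_force: [0.5, 0.2, -0.8]
grip_width: 0.0602
gripper_force: 0.0
```

Run:
```python
from h import *
o=env.observe(); m=cam("wrist"); im,d=env.get_image("wrist"); cv2.imwrite("pics/w1.png",im[:,:,::-1]); np.savez("w1.npz",d=d,T=m[0]["T"],f=m[1],c=[m[0]["cx"],m[0]["cy"]])
print(o["time_s"],o["position"],o["tool_rot"].round(3),m[0]["T"].round(3))
im,d=env.get_image("top"); cv2.imwrite("pics/top1.png",im[:,:,::-1]); np.save("top1.npy",d)
```

```text
4.1 [ 0.52034206 -0.15023736  0.24845836] [[ 0.883 -0.469  0.001]
 [-0.469 -0.883 -0.   ]
 [ 0.001 -0.    -1.   ]] [[-0.469 -0.848 -0.247  0.584]
 [-0.883  0.45   0.132 -0.184]
 [-0.001  0.28  -0.96   0.372]
 [ 0.     0.     0.     1.   ]]
```

View pics/w1.png

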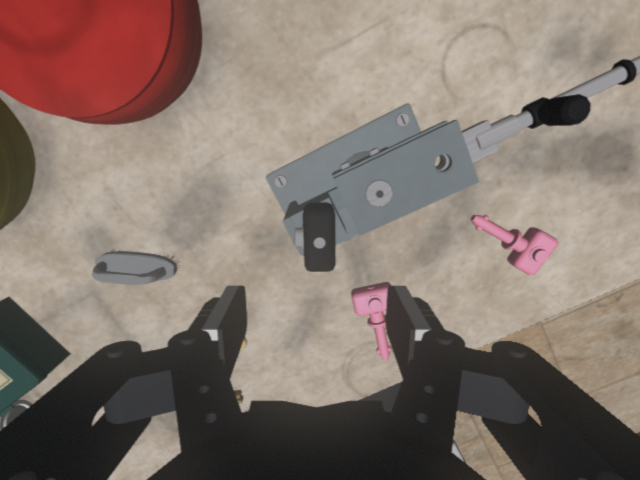

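The wrist view shows the handle aligned with the jaws at (319,237) with its axis dot at (319,242), pivot bolt at (378,194), work hole at (443,162), and the arm swung out in line.

Run:
```python
from h import *
z=np.load("w1.npz"); m=({"T":z["T"],"cx":z["c"][0],"cy":z["c"][1]},float(z["f"])); d=z["d"]; P=cloud("",d,m)
im=cv2.imread("pics/w1.png")
g=im[200:275,295:340].max(2); 
print("dot",plane("",319,242,.144,m),"pivot",plane("",378,194,.0955,m),"hole",plane("",442.5,162,.0915,m))
Z=P[...,2]
dark=(im.max(2)<60); dark[:195]=0;dark[275:]=0;dark[:,:298]=0;dark[:,345:]=0
top=dark&(Z>.138)
print("handle top",np.median(Z[top]),cv2.minAreaRect(P[top][:,:2].astype(np.float32)))
print("headz",np.median(Z[175:185,405:430]),"bolt",np.median(Z[192:196,372:384]),"keeper",np.median(Z[238:246,298:303]))
# hole ellipse
roi=cv2.cvtColor(im[145:180,425:462],cv2.COLOR_BGR2GRAY); print(roi[::2,::2])
a=cv2.imread("pics/top1.png")
```

```text
dot [ 0.52071952 -0.15193535  0.144     ] pivot [ 0.52030449 -0.20442122  0.0955    ] hole [ 0.51856164 -0.25951082  0.0915    ]
handle top 0.1420939221045974 ((0.5452250838279724, -0.1643596738576889), (0.019547518342733383, 0.0870933085680008), 62.77629089355469)
headz 0.09048755847316586 bolt 0.09462432029253967 keeper 0.13631661911522408
[[123 123 124 124 121 122 122 122 123 122 121 122 122 123 124 122 125 124
  125]
 [124 124 124 124 122 123 122 123 122 122 122 123 124 124 124 123 123 123
  123]
 [124 123 123 123 123 122 124 122 121 122 121 123 123 123 124 123 123 123
  123]
 [123 123 122 123 122 121 123 123 122 123 122 124 123 122 122 123 123 123
  124]
 [122 122 123 122 123 122 122 121 120 124 121 119 122 121 121 122 123 123
  124]
 [123 123 121 123 122 122 123 111  82 107 139  95 107 121 122 122 124 123
  122]
 [121 121 121 122 122 123 151 133  70  78 121 134  78 112 122 122 124 123
  124]
 [122 122 122 122 122 131 160 137  67  73  94 147  89  90 121 122 123 122
  123]
 [123 122 122 122 122 140 161 128  64  71  88 148  99  77 120 122 122 123
  124]
 [123 122 122 123 122 153 164  92  66  66 100 146  86  79 121 122 123 123
  123]
 [123 121 123 123 120 147 119  65  71  71 131 136  64  97 121 121 122 123
  124]
 [121 122 122 121 122 104  73  74  74 119 139  83  73 115 121 122 121 123
  123]
 [121 121 122 122 122 115  93  92 123 127  81  76 112 119 122 122 124 123
  124]
 [122 121 122 121 121 120 113 106  96  92 101 114 119 123 123 124 124 123
  124]
 [122 121 121 122 121 122 122 120 118 116 118 121 122 122 124 124 124 124
  123]
 [121 123 121 122 122 122 121 121 121 122 122 122 123 124 123 123 123 123
  122]
 [121 121 121 123 122 122 121 122 121 122 122 122 123 124 123 124 122 122
  123]
 [121 122 121 122 122 122 123 121 122 123 122 123 122 123 123 122 123 123
  123]]
```

Emit:
servo_tool:
  steps:
    - {"tx": 0, "ty": -0.1, "tz": -4.0, "yaw": 0, "claw": 6}
    - {"tx": 0, "ty": 0, "tz": -4.0, "yaw": 0, "claw": 6}
    - {"tx": 0, "ty": 0, "tz": -2.5, "yaw": 0, "claw": 6}
    - {"tx": 0, "ty": 0, "tz": -1.35, "yaw": 0, "claw": 5}
    - {"tx": 0, "ty": 0, "tz": 0, "yaw": 0, "claw": 4}
    - {"tx": 0, "ty": 0, "tz": 0, "yaw": 0, "claw": 3}
    - {"tx": 0, "ty": 0, "tz": 0, "yaw": 0, "claw": 1.5}
    - {"tx": 0, "ty": 0, "tz": 0, "yaw": 0, "claw": 1.5}
    - {"tx": 0, "ty": 0, "tz": 0, "yaw": 0, "claw": 1.5}
    - {"tx": 0, "ty": 0, "tz": 0, "yaw": 0, "claw": 1.5}
  newtons: 40

```text
time_s: 5.2
position: [0.5208, -0.1519, 0.131]
tool_rot: [[0.883, -0.47, 0.002], [-0.47, -0.883, -0.002], [0.003, 0.001, -1.0]]
ft_force: [-1.2, -3.4, 7.4]
grip_width: 0.0217
gripper_force: 42.4
```

Emit:
servo_tool:
  steps:
    - {"tx": 0, "ty": 0, "tz": 0.3, "yaw": 0, "claw": 1.5}
    - {"tx": 0, "ty": 0, "tz": 0.5, "yaw": 0, "claw": 1.5}
    - {"tx": 0, "ty": 0, "tz": 0.8, "yaw": 0, "claw": 1.5}
    - {"tx": 0, "ty": 0, "tz": 1.0, "yaw": 0, "claw": 1.5}
    - {"tx": 0, "ty": 0, "tz": 1.2, "yaw": 0, "claw": 1.5}
    - {"tx": 0, "ty": 0, "tz": 1.2, "yaw": 0, "claw": 1.5}
    - {"tx": 0, "ty": 0, "tz": 1.0, "yaw": 0, "claw": 1.5}
    - {"tx": 0, "ty": 0, "tz": 1.0, "yaw": 0, "claw": 1.5}
    - {"tx": 0, "ty": 0, "tz": 0.5, "yaw": 0, "claw": 1.5}
    - {"tx": 0, "ty": 0, "tz": 0, "yaw": 0, "claw": 1.5}
    - {"tx": 0, "ty": 0, "tz": 0, "yaw": 0, "claw": 1.5}

```text
time_s: 6.3
position: [0.5202, -0.1511, 0.2045]
tool_rot: [[0.883, -0.47, -0.001], [-0.47, -0.883, 0.0], [-0.001, 0.0, -1.0]]
ft_force: [-0.7, -0.5, -2.7]
grip_width: 0.0215
gripper_force: 41.3
```

Run:
```python
from h import *
o=env.observe(); m=cam("wrist"); im,d=env.get_image("wrist"); cv2.imwrite("pics/w2.png",im[:,:,::-1]); np.savez("w2.npz",d=d,T=m[0]["T"],f=m[1],c=[m[0]["cx"],m[0]["cy"]])
im,d=env.get_image("side"); s=im[180:340,280:440,::-1]
np.save("side2.npy",d); cv2.imwrite("pics/side2.png",im[:,:,::-1])
w=cv2.imread("pics/w2.png")
cv2.imwrite("pics/mix2.png",np.hstack([cv2.resize(w[120:440,200:520],(400,400)),cv2.resize(s,(400,400),interpolation=3)]))
```

```text
(no output)
```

View pics/mix2.png

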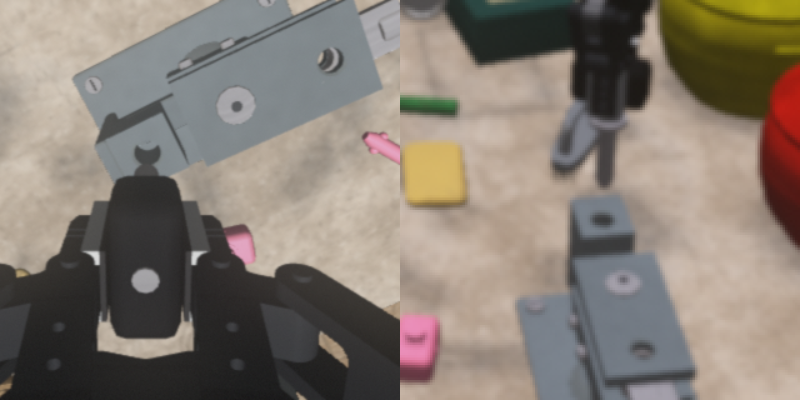

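The pin is out and hanging upright from the jaws (side half: tip at (605,185) above the keeper hole (602,219); work hole at (642,349); wrist half: handle dot at (145,281), work hole (330,59)).

Run:
```python
from h import *
z=np.load("w2.npz"); m=({"T":z["T"],"cx":z["c"][0],"cy":z["c"][1]},float(z["f"]))
o=env.observe(); print(o["position"],o["time_s"])
W=lambda x,y,zz:plane("",200+x*.8,120+y*.8,zz,m)
d=W(145,281,.2045+.014); print("dot",d,"tool-frame offset",(o["tool_rot"].T@(d-o["position"])).round(4))
S=lambda x,y,zz:plane("side",280+(x-400)*.4,180+y*.4,zz)
print("wrist hole",W(330,59,.0905),"pivot",W(237,105,.0945))
print("side keeper",S(602,219,.1),"hole",S(642,349,.0905),"pivot",S(624,281,.0945),"tip",S(605,184,.127))
```

```text
[ 0.52014794 -0.15106569  0.2042936 ] 6.4
dot [ 0.52068347 -0.15061362  0.2185    ] tool-frame offset [ 0.0002 -0.0007 -0.0142]
wrist hole [ 0.5185131  -0.25983668  0.0905    ] pivot [ 0.52022318 -0.20591701  0.0945    ]
side keeper [ 0.52039294 -0.15144473  0.1       ] hole [ 0.51764463 -0.25961853  0.0905    ] pivot [ 0.52099409 -0.20538587  0.0945    ] tip [ 0.52122006 -0.15056476  0.127     ]
```

Emit:
servo_tool:
  steps:
    - {"tx": -0.05, "ty": -1.2, "tz": 0, "yaw": 0, "claw": 1.5}
    - {"tx": -0.05, "ty": -2.5, "tz": 0, "yaw": 0, "claw": 1.5}
    - {"tx": -0.05, "ty": -2.5, "tz": 0, "yaw": 0, "claw": 1.5}
    - {"tx": -0.05, "ty": -2.5, "tz": 0, "yaw": 0, "claw": 1.5}
    - {"tx": 0, "ty": -1.5, "tz": 0, "yaw": 0, "claw": 1.5}
    - {"tx": 0, "ty": -0.65, "tz": 0, "yaw": 0, "claw": 1.5}
    - {"tx": 0, "ty": 0, "tz": -1.0, "yaw": 0, "claw": 1.5}
    - {"tx": 0, "ty": 0, "tz": -1.0, "yaw": 0, "claw": 1.5}
    - {"tx": 0, "ty": 0, "tz": -1.0, "yaw": 0, "claw": 1.5}
    - {"tx": 0, "ty": 0, "tz": 0, "yaw": 0, "claw": 1.5}
    - {"tx": 0, "ty": 0, "tz": 0, "yaw": 0, "claw": 1.5}

```text
time_s: 7.5
position: [0.5184, -0.2592, 0.1746]
tool_rot: [[0.883, -0.469, -0.0], [-0.469, -0.883, 0.0], [-0.001, -0.0, -1.0]]
ft_force: [-0.9, 0.1, -1.8]
grip_width: 0.0219
gripper_force: 41.2
```

Run:
```python
from h import *
im,d=env.get_image("side"); cv2.imwrite("pics/side3.png",im[:,:,::-1])
w,_=env.get_image("wrist"); cv2.imwrite("pics/w3.png",w[:,:,::-1])
cv2.imwrite("pics/mix3.png",np.hstack([cv2.resize(w[120:440,200:520,::-1],(400,400)),cv2.resize(im[240:360,320:440,::-1],(400,400),interpolation=3)]))
o=env.observe(); print(o["position"],o["ft_force"],o["wrist_torque"],o["time_s"])
```

```text
[ 0.51856444 -0.25954561  0.1751965 ] [ 0.51539263 -0.4371734  -1.96592431] [-0.00395546 -0.02210195 -0.03193817] 7.6
```

View pics/mix3.png

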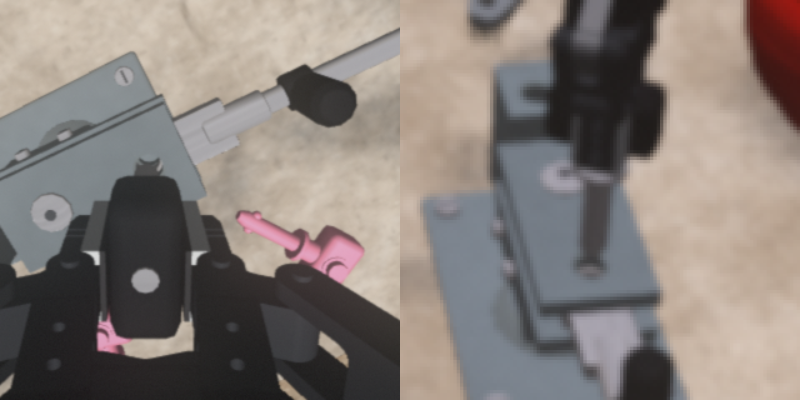

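The pin's nose sits over the work hole (side half: tip about (592,262), hole (590,268)). I'll feel downward.

Emit:
servo_tool:
  steps:
    - {"tx": 0, "ty": 0, "tz": -0.2, "yaw": 0, "claw": 1.5}
    - {"tx": 0, "ty": 0, "tz": -0.2, "yaw": 0, "claw": 1.5}
    - {"tx": 0, "ty": 0, "tz": -0.1, "yaw": 0, "claw": 1.5}
    - {"tx": 0, "ty": 0, "tz": -0.1, "yaw": 0, "claw": 1.5}
    - {"tx": 0, "ty": 0, "tz": -0.1, "yaw": 0, "claw": 1.5}
    - {"tx": 0, "ty": 0, "tz": -0.1, "yaw": 0, "claw": 1.5}
    - {"tx": 0, "ty": 0, "tz": 0, "yaw": 0, "claw": 1.5}

```text
time_s: 8.3
position: [0.5183, -0.2596, 0.1667]
tool_rot: [[0.883, -0.47, -0.0], [-0.47, -0.883, 0.0], [-0.0, -0.0, -1.0]]
ft_force: [-0.0, -0.7, -3.0]
grip_width: 0.0212
gripper_force: 41.2
```

Emit:
servo_tool:
  steps:
    - {"tx": 0, "ty": 0, "tz": -0.1, "yaw": 0, "claw": 1.5}
    - {"tx": 0, "ty": 0, "tz": -0.1, "yaw": 0, "claw": 1.5}
    - {"tx": 0, "ty": 0, "tz": 0, "yaw": 0, "claw": 1.5}

```text
time_s: 8.6
position: [0.5184, -0.2598, 0.1648]
tool_rot: [[0.883, -0.47, 0.0], [-0.47, -0.883, -0.0], [0.0, 0.0, -1.0]]
ft_force: [-0.1, -0.7, -1.5]
grip_width: 0.0216
gripper_force: 41.3
```

Emit:
servo_tool:
  steps:
    - {"tx": 0, "ty": 0, "tz": -0.1, "yaw": 0, "claw": 1.5}
    - {"tx": 0, "ty": 0, "tz": -0.1, "yaw": 0, "claw": 1.5}
    - {"tx": 0, "ty": 0, "tz": 0, "yaw": 0, "claw": 1.5}

```text
time_s: 8.9
position: [0.5183, -0.26, 0.1628]
tool_rot: [[0.883, -0.47, 0.0], [-0.47, -0.883, -0.001], [0.0, 0.001, -1.0]]
ft_force: [0.3, -2.9, -0.5]
grip_width: 0.0217
gripper_force: 41.7
```

Emit:
servo_tool:
  steps:
    - {"tx": 0, "ty": 0, "tz": -0.1, "yaw": 0, "claw": 1.5}
    - {"tx": 0, "ty": 0, "tz": -0.1, "yaw": 0, "claw": 1.5}
    - {"tx": 0, "ty": 0, "tz": 0, "yaw": 0, "claw": 1.5}

```text
time_s: 9.2
position: [0.5183, -0.26, 0.1608]
tool_rot: [[0.883, -0.47, 0.0], [-0.47, -0.883, -0.001], [0.0, 0.001, -1.0]]
ft_force: [-0.8, -3.3, -1.1]
grip_width: 0.0212
gripper_force: 41.9
```

Emit:
servo_tool:
  steps:
    - {"tx": 0, "ty": -0.04, "tz": -0.1, "yaw": 0, "claw": 1.5}
    - {"tx": 0, "ty": 0, "tz": -0.1, "yaw": 0, "claw": 1.5}
    - {"tx": 0, "ty": 0, "tz": 0, "yaw": 0, "claw": 1.5}

```text
time_s: 9.5
position: [0.5183, -0.2601, 0.1587]
tool_rot: [[0.883, -0.47, -0.0], [-0.47, -0.883, 0.0], [-0.0, 0.0, -1.0]]
ft_force: [-1.0, -2.8, 0.2]
grip_width: 0.0217
gripper_force: 41.9
```

Emit:
servo_tool:
  steps:
    - {"tx": 0, "ty": 0, "tz": -0.1, "yaw": 0, "claw": 1.5}
    - {"tx": 0, "ty": 0, "tz": -0.1, "yaw": 0, "claw": 1.5}
    - {"tx": 0, "ty": 0, "tz": 0, "yaw": 0, "claw": 1.5}

```text
time_s: 9.8
position: [0.5183, -0.2601, 0.1567]
tool_rot: [[0.883, -0.47, -0.0], [-0.47, -0.883, -0.0], [-0.0, 0.0, -1.0]]
ft_force: [-1.3, -4.7, -0.7]
grip_width: 0.0214
gripper_force: 41.9
```

Emit:
servo_tool:
  steps:
    - {"tx": 0, "ty": 0, "tz": -0.1, "yaw": 0, "claw": 1.5}
    - {"tx": 0, "ty": 0, "tz": -0.1, "yaw": 0, "claw": 1.5}
    - {"tx": 0, "ty": 0, "tz": 0, "yaw": 0, "claw": 1.5}

```text
time_s: 10.1
position: [0.5183, -0.2601, 0.1547]
tool_rot: [[0.883, -0.47, -0.0], [-0.47, -0.883, 0.0], [-0.0, 0.0, -1.0]]
ft_force: [-2.2, -4.1, 0.4]
grip_width: 0.0214
gripper_force: 42.0
```

Emit:
servo_tool:
  steps:
    - {"tx": -0.02, "ty": -0.03, "tz": -0.1, "yaw": 0, "claw": 1.5}
    - {"tx": 0, "ty": 0, "tz": -0.1, "yaw": 0, "claw": 1.5}
    - {"tx": 0, "ty": 0, "tz": 0, "yaw": 0, "claw": 1.5}

```text
time_s: 10.4
position: [0.5181, -0.2602, 0.1526]
tool_rot: [[0.883, -0.47, -0.0], [-0.47, -0.883, 0.0], [-0.0, -0.0, -1.0]]
ft_force: [-1.2, -3.0, -1.4]
grip_width: 0.0218
gripper_force: 41.8
```

Emit:
servo_tool:
  steps:
    - {"tx": 0, "ty": 0, "tz": -0.1, "yaw": 0, "claw": 1.5}
    - {"tx": 0, "ty": 0, "tz": -0.1, "yaw": 0, "claw": 1.5}
    - {"tx": 0, "ty": 0, "tz": 0, "yaw": 0, "claw": 1.5}

```text
time_s: 10.7
position: [0.5181, -0.2603, 0.1506]
tool_rot: [[0.883, -0.47, -0.0], [-0.47, -0.883, 0.0], [-0.0, -0.0, -1.0]]
ft_force: [-0.9, -2.6, -1.6]
grip_width: 0.0216
gripper_force: 41.8
```

Emit:
servo_tool:
  steps:
    - {"tx": 0, "ty": 0, "tz": -0.1, "yaw": 0, "claw": 1.5}
    - {"tx": 0, "ty": 0, "tz": -0.1, "yaw": 0, "claw": 1.5}
    - {"tx": 0, "ty": 0, "tz": 0, "yaw": 0, "claw": 1.5}

```text
time_s: 11.0
position: [0.5181, -0.2603, 0.1486]
tool_rot: [[0.883, -0.47, -0.0], [-0.47, -0.883, 0.0], [-0.0, -0.0, -1.0]]
ft_force: [0.1, -1.6, -2.3]
grip_width: 0.0215
gripper_force: 41.8
```

Emit:
servo_tool:
  steps:
    - {"tx": 0, "ty": -0.01, "tz": -0.1, "yaw": 0, "claw": 1.5}
    - {"tx": 0, "ty": 0, "tz": -0.1, "yaw": 0, "claw": 1.5}
    - {"tx": 0, "ty": 0, "tz": 0, "yaw": 0, "claw": 1.5}

```text
time_s: 11.3
position: [0.5181, -0.2604, 0.1466]
tool_rot: [[0.883, -0.47, -0.0], [-0.47, -0.883, 0.0], [-0.0, -0.0, -1.0]]
ft_force: [-0.4, -2.1, -1.5]
grip_width: 0.0217
gripper_force: 41.6
```

Emit:
servo_tool:
  steps:
    - {"tx": 0, "ty": 0, "tz": -0.1, "yaw": 0, "claw": 1.5}
    - {"tx": 0, "ty": 0, "tz": -0.1, "yaw": 0, "claw": 1.5}
    - {"tx": 0, "ty": 0, "tz": 0, "yaw": 0, "claw": 1.5}

```text
time_s: 11.6
position: [0.5181, -0.2604, 0.1446]
tool_rot: [[0.883, -0.47, -0.0], [-0.47, -0.883, 0.0], [-0.0, -0.0, -1.0]]
ft_force: [0.2, -2.2, -1.1]
grip_width: 0.0216
gripper_force: 41.6
```

Emit:
servo_tool:
  steps:
    - {"tx": 0, "ty": 0, "tz": -0.1, "yaw": 0, "claw": 1.5}
    - {"tx": 0, "ty": 0, "tz": -0.1, "yaw": 0, "claw": 1.5}
    - {"tx": 0, "ty": 0, "tz": 0, "yaw": 0, "claw": 1.5}

```text
time_s: 11.9
position: [0.5181, -0.2604, 0.1426]
tool_rot: [[0.883, -0.47, -0.0], [-0.47, -0.883, 0.0], [-0.0, -0.0, -1.0]]
ft_force: [-0.1, -1.5, -1.7]
grip_width: 0.0219
gripper_force: 41.6
```

Emit:
servo_tool:
  steps:
    - {"tx": 0, "ty": 0, "tz": -0.1, "yaw": 0, "claw": 1.5}
    - {"tx": 0, "ty": 0, "tz": -0.1, "yaw": 0, "claw": 1.5}
    - {"tx": 0, "ty": 0, "tz": -0.1, "yaw": 0, "claw": 1.5}
    - {"tx": 0, "ty": 0, "tz": 0, "yaw": 0, "claw": 1.5}

```text
time_s: 12.3
position: [0.5181, -0.2604, 0.1396]
tool_rot: [[0.883, -0.47, -0.0], [-0.47, -0.883, 0.0], [-0.0, -0.0, -1.0]]
ft_force: [-0.3, -1.7, -2.0]
grip_width: 0.0211
gripper_force: 41.6
```

Emit:
servo_tool:
  steps:
    - {"tx": 0, "ty": 0, "tz": -0.1, "yaw": 0, "claw": 1.5}
    - {"tx": 0, "ty": 0, "tz": -0.1, "yaw": 0, "claw": 1.5}
    - {"tx": 0, "ty": 0, "tz": -0.1, "yaw": 0, "claw": 1.5}
    - {"tx": 0, "ty": 0, "tz": 0, "yaw": 0, "claw": 1.5}

```text
time_s: 12.7
position: [0.5181, -0.2604, 0.1366]
tool_rot: [[0.883, -0.47, -0.0], [-0.47, -0.883, 0.0], [-0.0, -0.0, -1.0]]
ft_force: [-0.7, -1.6, -2.2]
grip_width: 0.0213
gripper_force: 41.5
```

Emit:
servo_tool:
  steps:
    - {"tx": 0, "ty": 0, "tz": -0.1, "yaw": 0, "claw": 1.5}
    - {"tx": 0, "ty": 0, "tz": -0.1, "yaw": 0, "claw": 1.5}
    - {"tx": 0, "ty": 0, "tz": -0.1, "yaw": 0, "claw": 1.5}
    - {"tx": 0, "ty": 0, "tz": 0, "yaw": 0, "claw": 1.5}

```text
time_s: 13.1
position: [0.5181, -0.2604, 0.1337]
tool_rot: [[0.883, -0.47, -0.0], [-0.47, -0.883, 0.0], [-0.0, -0.0, -1.0]]
ft_force: [0.1, -1.0, -2.5]
grip_width: 0.0214
gripper_force: 41.6
```

Emit:
servo_tool:
  steps:
    - {"tx": 0, "ty": 0, "tz": -0.1, "yaw": 0, "claw": 1.5}
    - {"tx": 0, "ty": 0, "tz": -0.1, "yaw": 0, "claw": 1.5}
    - {"tx": 0, "ty": 0, "tz": -0.1, "yaw": 0, "claw": 1.5}
    - {"tx": 0, "ty": 0, "tz": 0, "yaw": 0, "claw": 1.5}

```text
time_s: 13.5
position: [0.5181, -0.2605, 0.1307]
tool_rot: [[0.883, -0.47, -0.0], [-0.47, -0.883, 0.0], [-0.0, -0.0, -1.0]]
ft_force: [-0.9, -1.9, -2.4]
grip_width: 0.0216
gripper_force: 41.6
```

Expected flange contact is near TCP z ≈ 0.121, so the steps get finer from here.

Emit:
servo_tool:
  steps:
    - {"tx": 0, "ty": 0, "tz": -0.1, "yaw": 0, "claw": 1.5}
    - {"tx": 0, "ty": 0, "tz": -0.1, "yaw": 0, "claw": 1.5}
    - {"tx": 0, "ty": 0, "tz": -0.1, "yaw": 0, "claw": 1.5}
    - {"tx": 0, "ty": 0, "tz": 0, "yaw": 0, "claw": 1.5}

```text
time_s: 13.9
position: [0.5181, -0.2605, 0.1276]
tool_rot: [[0.883, -0.47, -0.0], [-0.47, -0.883, 0.0], [-0.0, -0.0, -1.0]]
ft_force: [-0.8, -1.7, -1.7]
grip_width: 0.0217
gripper_force: 41.6
```

Emit:
servo_tool:
  steps:
    - {"tx": 0, "ty": 0, "tz": -0.1, "yaw": 0, "claw": 1.5}
    - {"tx": 0, "ty": 0, "tz": -0.1, "yaw": 0, "claw": 1.5}
    - {"tx": 0, "ty": 0, "tz": -0.1, "yaw": 0, "claw": 1.5}
    - {"tx": 0, "ty": 0, "tz": 0, "yaw": 0, "claw": 1.5}

```text
time_s: 14.3
position: [0.5181, -0.2605, 0.1247]
tool_rot: [[0.883, -0.47, -0.0], [-0.47, -0.883, 0.0], [-0.0, -0.0, -1.0]]
ft_force: [-1.1, -2.4, -1.5]
grip_width: 0.0212
gripper_force: 41.6
```

Emit:
servo_tool:
  steps:
    - {"tx": 0, "ty": 0, "tz": -0.05, "yaw": 0, "claw": 1.5}
    - {"tx": 0, "ty": 0, "tz": -0.05, "yaw": 0, "claw": 1.5}
    - {"tx": 0, "ty": 0, "tz": 0, "yaw": 0, "claw": 1.5}

```text
time_s: 14.6
position: [0.5181, -0.2605, 0.1238]
tool_rot: [[0.883, -0.47, 0.0], [-0.47, -0.883, -0.0], [0.0, 0.0, -1.0]]
ft_force: [-1.1, -1.3, -0.5]
grip_width: 0.0213
gripper_force: 41.7
```

Emit:
servo_tool:
  steps:
    - {"tx": 0, "ty": 0, "tz": -0.05, "yaw": 0, "claw": 1.5}
    - {"tx": 0, "ty": 0, "tz": -0.05, "yaw": 0, "claw": 1.5}
    - {"tx": 0, "ty": 0, "tz": 0, "yaw": 0, "claw": 1.5}

```text
time_s: 14.9
position: [0.5181, -0.2605, 0.1228]
tool_rot: [[0.883, -0.47, -0.0], [-0.47, -0.883, 0.0], [-0.0, -0.0, -1.0]]
ft_force: [-0.7, -1.8, 0.3]
grip_width: 0.0219
gripper_force: 41.7
```

Emit:
servo_tool:
  steps:
    - {"tx": 0, "ty": 0, "tz": -0.05, "yaw": 0, "claw": 1.5}
    - {"tx": 0, "ty": 0, "tz": 0, "yaw": 0, "claw": 1.5}

```text
time_s: 15.1
position: [0.5181, -0.2605, 0.1223]
tool_rot: [[0.883, -0.47, -0.0], [-0.47, -0.883, -0.0], [-0.0, 0.0, -1.0]]
ft_force: [-0.8, -3.3, -0.7]
grip_width: 0.0215
gripper_force: 41.7
```

Emit:
servo_tool:
  steps:
    - {"tx": 0, "ty": 0, "tz": -0.05, "yaw": 0, "claw": 1.5}
    - {"tx": 0, "ty": 0, "tz": 0, "yaw": 0, "claw": 1.5}

```text
time_s: 15.3
position: [0.5181, -0.2605, 0.1218]
tool_rot: [[0.883, -0.47, -0.0], [-0.47, -0.883, 0.0], [-0.0, -0.0, -1.0]]
ft_force: [-1.2, -2.3, -0.6]
grip_width: 0.0216
gripper_force: 41.7
```

Emit:
servo_tool:
  steps:
    - {"tx": 0, "ty": 0, "tz": -0.05, "yaw": 0, "claw": 1.5}
    - {"tx": 0, "ty": 0, "tz": 0, "yaw": 0, "claw": 1.5}

```text
time_s: 15.5
position: [0.5182, -0.2606, 0.1216]
tool_rot: [[0.883, -0.47, 0.0], [-0.47, -0.883, -0.0], [0.001, 0.0, -1.0]]
ft_force: [-1.6, -2.3, 3.4]
grip_width: 0.0213
gripper_force: 42.1
```

Emit:
servo_tool:
  steps:
    - {"tx": 0, "ty": 0, "tz": -0.04, "yaw": 0, "claw": 1.5}
    - {"tx": 0, "ty": 0, "tz": 0, "yaw": 0, "claw": 1.5}
    - {"tx": 0, "ty": 0, "tz": 0, "yaw": 0, "claw": 1.5}

```text
time_s: 15.8
position: [0.5183, -0.2607, 0.1215]
tool_rot: [[0.883, -0.47, 0.001], [-0.47, -0.883, -0.001], [0.001, 0.0, -1.0]]
ft_force: [-2.5, -3.0, 5.2]
grip_width: 0.0215
gripper_force: 42.4
```

Force rises at a height of about 0.091, which matches the tine top, so the flange is seated. Release.

Emit:
servo_tool:
  steps:
    - {"tx": 0, "ty": 0, "tz": 0, "yaw": 0, "claw": 2.6}
    - {"tx": 0, "ty": 0, "tz": 0, "yaw": 0, "claw": 3.0}
    - {"tx": 0, "ty": 0, "tz": 0, "yaw": 0, "claw": 4.0}
    - {"tx": 0, "ty": 0, "tz": 0, "yaw": 0, "claw": 5.5}
    - {"tx": 0, "ty": 0, "tz": 0, "yaw": 0, "claw": 5.5}
    - {"tx": 0, "ty": 0, "tz": 0, "yaw": 0, "claw": 5.5}
    - {"tx": 0, "ty": 0, "tz": 1.0, "yaw": 0, "claw": 5.5}
    - {"tx": 0, "ty": 0, "tz": 3.0, "yaw": 0, "claw": 5.5}
    - {"tx": 0, "ty": 0, "tz": 4.0, "yaw": 0, "claw": 5.5}
    - {"tx": 0, "ty": 0, "tz": 4.0, "yaw": 0, "claw": 5.5}
    - {"tx": 0, "ty": 0, "tz": 0, "yaw": 0, "claw": 5.5}
    - {"tx": 0, "ty": 0, "tz": 0, "yaw": 0, "claw": 5.5}

```text
time_s: 17.0
position: [0.5182, -0.2605, 0.242]
tool_rot: [[0.883, -0.47, 0.002], [-0.47, -0.883, -0.001], [0.002, 0.0, -1.0]]
ft_force: [0.2, -0.1, 0.2]
grip_width: 0.055
gripper_force: 0.0
```

Run:
```python
from h import *
m=cam("wrist"); w,dw=env.get_image("wrist"); im,d=env.get_image("side")
Q=cloud("side",d); 
cv2.imwrite("pics/mix4.png",np.hstack([cv2.resize(w[120:320,240:440,::-1],(400,400)),cv2.resize(im[240:340,320:420,::-1],(400,400),interpolation=3)]))
P=cloud("",dw,m); dark=(w.max(2)<60)&(P[...,2]>.12)&(P[...,2]<.15); dark[300:]=0
print("handle top",np.percentile(P[dark][:,2],[50,90]),np.median(P[dark],0)); o=env.observe(); print(o["position"],o["ft_force"])
```

```text
handle top [0.13164372 0.13369815] [ 0.52104121 -0.27125638  0.13164372]
[ 0.51776258 -0.26018486  0.24009616] [ 0.54049429 -0.59082734  0.04393816]
```

View pics/mix4.png

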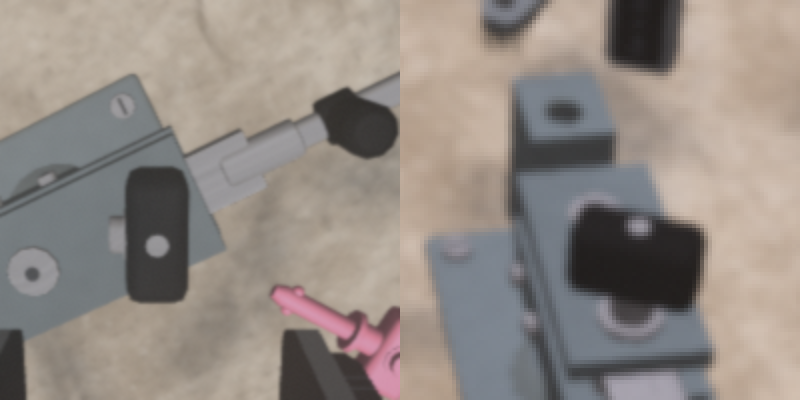

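The picture shows the pin home in the work hole with its flange flat on the tine (632,318). The button at (118,235) stands out about 17 px against a 62 px handle width, which is the full 6 mm, so the balls are locked. The gripper is clear.

```bash
python3 -c "
from rig import env
print(env.close_job())"
```

```text
the job is handed in; nothing more can be done
None
```

I swung the arm out to its stop, moved the pin to the work hole and seated it there with its flange down and the button out. The job is handed in, but the hand-in call returned no verdict.

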